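# Pass a rack of plaster moulds through the spring gate of the drying chute

### The job

Hold the spring gate of the drying chute open with one fingertip against its yellow rail and, with the gate held, push the wooden rack of plaster moulds along the chute with the other fingertip until the whole rack is past the red gate blade; then let the gate shut behind it. Only push: do not lift the rack or its two moulds, keep the moulds standing in the rack, never let the gate touch the rack or moulds, and leave everything else on the bench alone.

Things in the scene. Friction and masses are not known exactly. Their poses are not given: they have to be found in the camera images.
- chute: Flat aluminium chute fixed to the table across the robot's front. Origin: table top, middle of the chute's width, on the gate line. The rack travels to the chute's own -y; +x is the gate's side (away from the robot). Floor top 6 mm above the table; walls with inner faces at x = -40 and +40 mm, 8 mm thick, tops only 14 mm above the table, from y = +230 (open loading end) to -170 mm.
- chute_stop (a point): Middle of the face of the blue end stop that closes the chute's far end (chute y = -167 mm), 22 mm above the table; the stop is 45 mm high. A green fan heater, 150 x 100 x 130 mm high, stands beyond it (chute y = -185 to -285 mm).
- rack: Light wooden rack, 72 mm wide (x) by 90 mm long (y), 20 mm high sides, standing on the chute floor before the gate with two small moulds in it. Origin: centre of its underside, 6 mm above the table; axes along the chute's. Its rear, where it is pushed, is its +y end. 0.25 to 0.6 kg in all, slides with ordinary friction.
- rack_back (a point): Middle of the rear face of the rack's blue upright back plate (rack y = +45 mm), the face to push, 40 mm above the table. The plate is as wide as the rack, 6 mm thick, its top 62 mm above the table.
- mould0: Small white plaster mould with a pour hole, 52 x 32 x 42 mm high, loose in the rack's front pocket. Origin: centre of its underside (12 mm above the table).
- mould1: The like, in the rack's rear pocket, just ahead of the back plate.
- gate (a joint): Gate angle (rad): 0 = shut (sprung), grows as the rail is pushed outward, to chute +x; stop 0.42. Clears the rack above 0.26, and shuts freely once the rack's rear is beyond chute y = -8 mm. At 0.30 the rail is parallel to the chute, inner face at chute x = +106 mm from y = +235 to -15 mm, blade at y = 0.
- gate_tip (a point): Tip of the red gate blade, 45 mm above the table: shut, at chute x = -17, y = +29 mm, in the rack's way; at 0.30 rad at x = +50, y = 0. Blade: upright plate 24 mm wide, 6 mm thick, top 64 mm, square to the rail 235 mm from the hinge. Only a low bar (15.5 to 21 mm above the table) joins it to the rail: a fingertip over 21 mm high can slide along the rail past the blade, through a 32 mm gap.
- gate_rail (a point): Point on the inner face (towards the chute; the face to push outward) of the yellow rail, 120 mm from the hinge, 45 mm above the table; moves with the gate. Rail 12 mm thick, 250 mm long, 24 to 64 mm above the table, so it passes over the walls. Shut, its inner face slants from chute x = +73 mm at y = +130 to +47 mm at y = +45. A fingertip may hold it anywhere and slide along it.
- gate_hinge (a point): Axis of the gate's upright hinge (chute x = +112, y = +235 mm), 45 mm above the table; post 22 mm across, 64 mm high. The rail reaches from here along the chute in the direction of travel. Spring torque 0.15 N m shut, 0.30 N m at 0.30 rad: 1.3 N at the blade, 5 N at 65 mm from the hinge.
- block_a: Bystander: white plaster mould 60 x 70 x 50 mm high beyond the chute. Origin under its centre.
- block_b: Bystander: white plaster mould 55 x 55 x 45 mm high on the robot's side of the chute. Origin under its centre.
- half: Bystander: flat plaster mould half 60 x 90 x 22 mm high beyond the chute. Origin under its centre.
- jug: Bystander: white plastic pouring jug with a handle, 90 mm across, 110 mm high. Origin under its centre.
- jar: Bystander: jar with a blue cap, 70 mm across, 100 mm high. Origin under its centre.
- brush: Bystander: brush lying on the table.
- weight: Bystander: brass weight, 48 mm across, 50 mm high, on the robot's side of the chute. Origin under its centre.
Things that resemble listed ones, but are neither listed nor needed, are in the scene too. What is shaped like the mould1 but pink or turquoise is not meant.

How it is judged:
On the way, in this order (a step that is already met when the one before it is completed fails the run):
1. a fingertip holds the gate open while the rack is still before it (value of joint gate above 0.22 rad and contact force between the fingers and gate above 0.3 N and y of rack in the frame of chute above 0.05 m), for 0.1 s.
2. the rack passes the gate line, pushed by a finger, with the gate held open by a fingertip (value of joint gate above 0.22 rad and contact force between the fingers and gate above 0.3 N and contact force between the fingers and rack above 0.1 N and y of rack in the frame of chute between -0.045 and 0.03 m), for 0.05 s.
At the end, for the whole second after the job is handed in: The rack stands on the chute floor wholly past the gate (its origin 48 to 135 mm beyond the gate line, so its rear is clear of the shut blade), level, at rest, within 12 mm of the chute's middle, both moulds standing in it, and the gate is shut behind it (below 0.04 rad) (y of rack in the frame of chute between -0.135 and -0.048 m and x of rack in the frame of chute between -0.012 and 0.012 m and height (world z) of rack below 0.012 m and angle between rack's own z axis and vertical below 0.08 rad and value of joint gate below 0.04 rad and linear speed of rack below 0.01 m/s and horizontal distance between each of mould0, mould1 and rack below 0.032 m and angle between each of mould0, mould1's own z axis and vertical below 0.15 rad); the robot touches nothing.
It fails at once if the rack is lifted or tipped (height (world z) of rack above 0.014 m or angle between rack's own z axis and vertical above 0.2 rad).
It fails at once if a mould is lifted out of the rack or tipped (height (world z) of any of mould0, mould1 above 0.022 m or angle between any of mould0, mould1's own z axis and vertical above 0.3 rad).
It fails at once if the gate touches the rack or a mould (contact force between any of rack, mould0, mould1 and gate above 0.5 N).
It fails at once if a bystander is moved by more than 15 mm (distance of any of block_a, block_b, half, jug, jar, brush, weight from where it was at the start of the episode above 0.015 m).
It also fails if it takes over 48 s, if anything falls off the work surface, if the arm or the gripper's body presses on something with over 40 N, if the wrist force passes 120 N, or if a joint passes its speed limit or range.

### The arm

A 7-joint arm with a two-finger parallel gripper is mounted at the origin on the work surface. World frame = base frame: x ahead of the robot, y to its left, z up, the work surface at z = 0. Lengths are in m, angles in rad, forces in N, time in s.
With the tool pointing down it reaches from about 0.4 to 0.85 m from the base axis. Payload 10.4 kg.
Tool frame: the origin (TCP) lies at the very end of the fingers, on their centre line; the grasp point (between the pads) lies 19 mm behind it (r.pinch_z is the distance from the TCP to the grasp point, in m); z points along the fingers, y is the line along which they close (so a half turn about z gives the same grasp; the last joint's range is limited). The gripper opens to 87 mm and grips with 3 to 60 N. Pads are 19 mm wide; open, the fingers measure 117 mm over their backs; the gripper's body (75 mm by 190 mm) begins 51 mm behind the grasp point.
Start: joints at [1.219, 0.332, -0.065, 1.46, 0.022, 1.35, -0.088], TCP at [0.202, -0.592, 0.223] pointing down, gripper open.
Joint ranges: [-2.6, 2.6], [-0.5, 2.12], [-1.47, 1.34], [0.16, 2.42], [-1.27, 4.41], [0.06, 2.06], [-2.6, 2.6]. Speed limits (rad/s): [2.22, 2.22, 2.79, 2.79, 3.14, 3.14, 3.14].

### API

Orientations are given as a unit quaternion [x, y, z, w].
In Python, from bench import r, camera gives the robot as it stands. The module is installed in compiled form; this text tells all that it offers.
- The arm moves only by the shell command python3 -m pendant 'ROWS' [FORCE]. ROWS is JSON, a list of rows, each an object with "dp": the shift along the tool's x, y, z as a fraction of full scale, a list of three; "rotation": the turn, a rotation vector about the tool's x, y, z as a fraction of full scale, a list of three; "jaw": the opening, from 0 (shut) to 1 (fully open). A call has 1 to 8 rows; each row is the pose to reach, as a shift and turn from the pose commanded when the call began, along the tool's axes at that moment, turning the shorter way round; what a row does not reach only later rows make up. Full scale, the value 1, is 0.15 m for a shift and 2 pi rad for a turn. A row lasts 1/8 s, in which the tool goes at most 62.5 mm and 10.7 degrees, less where a joint would pass 70% of its speed; a pose out of reach is approached as far as the arm can. A call with a number of a shift or a turn outside -1 to 1 is refused whole. A call with a gripper value outside its range is refused whole. The fingers move at their own pace and stop on an object; FORCE is the grip in N (left out, the last holds). Time passes only in rows, so rows that repeat a pose let the fingers close. It gives the time, the measured TCP pose, the force, the opening and the grip force at its end, in the units of the state.
- r.read_state(): the state, without advancing time (a new reading comes with each control period).
- camera(name): name is "side" or "top"; returns a dict with "image" (400x640x3 uint8, red, green, blue), "z_map" (400x640 float32, m along the optical axis (not along the pixel's ray), 0 where there is no reading), "mtx" (3x3 intrinsics, pixels), "T" (4x4, takes a point from camera to world coordinates). Camera axes: x right, y down, z forward; pixel columns grow to the right and rows downward; lengths in m; the calibration is good to about 2 mm. A picture is of the moment at which its call begins.
- r.close_job(): hands the job in; it is judged then, once.
The state is a dict: "time": time; "joint_positions": joint angles; "joint_vel": joint speeds; "joint_torque": joint torques, N m; "ee_pos": TCP position; "eef_rot": TCP orientation; "ft_force": force on the tool from outside, world axes, zero at the start; "torque": the same for the moment, N m; "width": finger opening in m; "grip_force": force on a finger pad.
Only numpy, scipy, OpenCV 4.12 (cv2) and the standard library are available. Lean on these libraries where they do the work, as an engineer would, in place of code of your own. Each camera call takes 0.05 s, during which the arm holds its last target. There are 200 camera calls.

## Working session

There is one attempt and no reset: what is moved stays moved. The work goes in short steps, Python scripts to look and compute and a shell command to move; the robot and the scene stay as the last step left them, time stands still between calls to the robot, and variables do not carry over. Pictures are saved under pics/ and viewed, at most 10 in all, crops included, and the job is handed in when it is done.

```bash
mkdir -p pics
python3 - <<'E'
from bench import r,camera
import cv2,numpy as np
s=r.read_state();print(s)
for n in("top","side"):
    c=camera(n);np.savez(f"{n}0.npz",**c);cv2.imwrite(f"pics/{n}0.png",c["image"][:,:,::-1]);print(n,c["mtx"],c["T"])
E
```

```text
{'time': 0.0, 'joint_positions': array([ 1.21942057,  0.33287633, -0.06472401,  1.46099081,  0.02158987,
        1.34991303, -0.08844034]), 'joint_vel': array([ 1.13190971e-03, -6.00033771e-04, -1.14497643e-03, -1.78744085e-03,
        1.47387705e-05,  1.46600376e-03, -1.41352828e-03]), 'joint_torque': array([-2.04824655e-04, -6.23257613e+01,  2.50221498e-02, -3.89909649e+01,
       -6.12541381e-02,  3.96055926e-02,  1.36815129e-04]), 'ee_pos': array([ 0.20167781, -0.59112633,  0.2217276 ]), 'eef_rot': array([ 9.86510078e-01,  1.63698840e-01, -1.48643262e-04, -7.31173089e-04]), 'ft_force': array([ 0.20594972, -1.00370651,  1.2357805 ]), 'torque': array([-0.04903139, -0.00908037,  0.03343447]), 'grip_force': 0.0, 'width': 0.0871594661676471}
top [[496.17002032   0.         319.03132648]
 [  0.         496.17002032 203.47387879]
 [  0.           0.           1.        ]] [[ 0.03848256 -0.97915252  0.19944781  0.29768133]
 [-0.99925063 -0.03853794  0.00360594  0.11896302]
 [ 0.00415554 -0.19943712 -0.97990181  1.27947749]
 [ 0.          0.          0.          1.        ]]
side [[479.55948168   0.         316.32996304]
 [  0.         479.55948168 199.90902131]
 [  0.           0.           1.        ]] [[-0.83934312 -0.40089453  0.36713309  0.03357936]
 [-0.54337286  0.59912864 -0.58803981  0.90865554]
 [ 0.01578199 -0.69305732 -0.7207097   1.03584654]
 [ 0.          0.          0.          1.        ]]
```

View pics/top0.png

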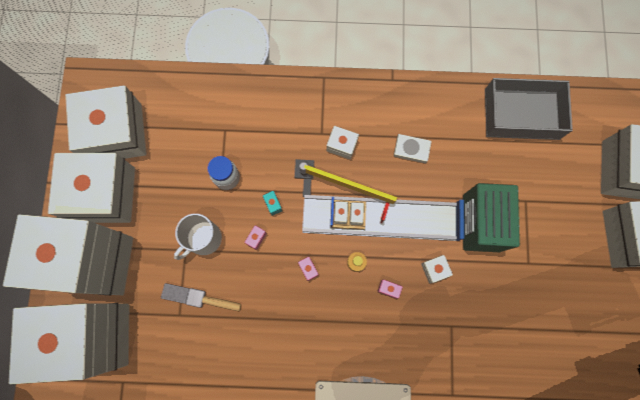

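View pics/side0.png

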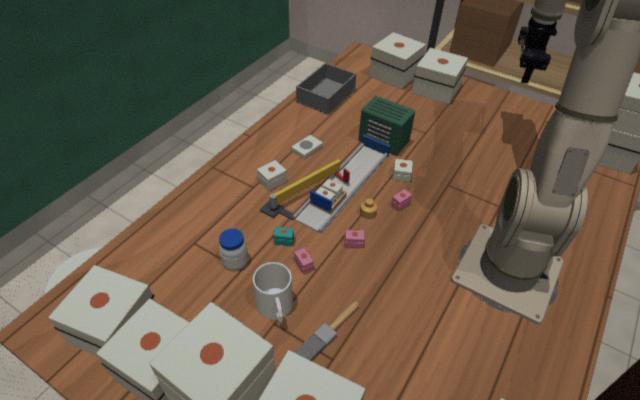

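The top view shows the chute at columns 303–462, row ~215, with travel to the right. The rack is at (349,213) with its blue plate at col 333, the blade at (385,212), the hinge at (305,166), the stop at (461,220) and the heater at (491,217).

Candidates for the rack moulds:
- **White pair in the rack:** (341,212) and (357,212). These are the ones wanted.
- **Pink:** (256,237), (308,268), (390,289). These are decoys.
- **Turquoise:** (272,203). This is a decoy.
- **White bystanders:** (342,140), (438,268).

Blue could be the rack plate (333,212), the stop (461,220) or the jar cap (221,168).

```bash
cat > m.py <<'E'
import cv2,numpy as np
def ray(c,u,v,z):
    d=c["T"][:3,:3]@np.linalg.solve(c["mtx"],[u,v,1.]);o=c["T"][:3,3];return (o+d*(z-o[2])/d[2])
def deproj(c,m):
    v,u=np.nonzero(m&(c["z_map"]>0));z=c["z_map"][v,u]
    p=np.linalg.inv(c["mtx"])@np.stack([u*z,v*z,z]);return (c["T"][:3,:3]@p+c["T"][:3,3:]).T
def masks(c):
    h=cv2.cvtColor(c["image"],cv2.COLOR_RGB2HSV);f=lambda a,b:cv2.inRange(h,a,b)>0
    return dict(yellow=f((24,150,80),(34,255,255)),red=f((0,190,90),(5,255,255)),blue=f((105,140,50),(125,255,255)),white=f((90,0,150),(130,60,255)))
E
python3 - <<'E'
from m import *
c=dict(np.load("top0.npz"))
M=masks(c)
for k in("yellow","red","blue"):
    n,l,st,ce=cv2.connectedComponentsWithStats(M[k].astype(np.uint8))
    for i in range(1,n):
        if st[i,4]>12 and 290<ce[i][0]<480:
            P=deproj(c,l==i);b=cv2.minAreaRect(np.argwhere(l==i)[:,::-1].astype(np.float32))
            print(k,st[i],ce[i].round(1),P.min(0).round(3),P.max(0).round(3),np.median(P,0).round(3),[x if np.isscalar(x) else np.round(x,1) for x in b])
im=c["image"][150:260,290:480];cv2.imwrite("pics/crop0.png",cv2.resize(im,None,fx=4.2,fy=4.2,interpolation=cv2.INTER_CUBIC)[:,:,::-1])
E
```

```text
yellow [305 166  92  35 397] [350.7 182.7] [ 0.562 -0.069  0.057] [0.642 0.163 0.069] [0.602 0.045 0.063] [array([350.3, 182.6]), array([96.5,  4.2]), 19.746837615966797]
red [383 203   5  16  20] [385.  210.2] [ 0.515 -0.052  0.013] [ 0.562 -0.037  0.065] [ 0.542 -0.046  0.021] [array([384.8, 210.4]), array([ 1.2, 15.5]), 15.945395469665527]
blue [331 198   3  27  33] [331.7 211.6] [0.495 0.089 0.057] [0.561 0.093 0.066] [0.523 0.091 0.062] [array([331.9, 211. ]), array([ 1.2, 26. ]), 3.3664605617523193]
blue [460 200   4  39 152] [461.5 219.1] [ 0.475 -0.243  0.038] [ 0.574 -0.232  0.052] [ 0.523 -0.238  0.045] [array([461.5, 219. ]), array([38.,  3.]), 90.0]
```

View pics/crop0.png

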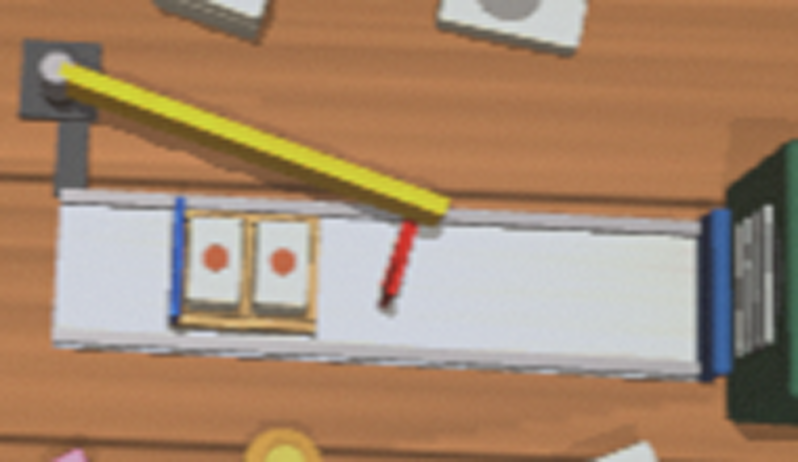

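The crop confirms it: the rack holds two white moulds with red holes, with its blue plate on the left. The blade (red, tip near crop (388,303)) lies ahead of the rack, and the yellow rail runs from the hinge at crop (57,68).

Run:
```python
from m import *
c=dict(np.load("top0.npz"));px=lambda a,b,z:ray(c,290+(a+.5)/4.2-.5,150+(b+.5)/4.2-.5,z)
# far wall outer top edge fit / near wall top outer edge
for n,a,b,x in (("far",(62,190),(700,222),.048),("near",(55,343),(690,372),-.048)):
    A=px(*a,.014);B=px(*b,.014);print(n,A.round(4),B.round(4),np.degrees(np.arctan2(*(A-B)[:2])).round(2))
print("hinge",px(57,64,.064).round(4))
# automatic: chute floor depth points/brightness
hsv=cv2.cvtColor(c["image"],cv2.COLOR_RGB2HSV);m=(hsv[...,1]<45)&(hsv[...,2]>120);m[:190]=0;m[245:]=0;m[:,:300]=0;m[:,464:]=0
e=[]
for u in list(range(308,328))+list(range(400,455)):
    v=np.nonzero(m[:,u])[0]; e.append((u,v.min()-.5,v.max()+.5))
e=np.array(e);T=np.array([ray(c,u,a,.014) for u,a,b in e]);B=np.array([ray(c,u,b,.014) for u,a,b in e])
mid=(T+B)/2;p=np.polyfit(mid[:,1],mid[:,0],1);print("mid fit x=ay+b",p,"width",np.median(np.hypot(*(T-B)[:,:2].T)),[np.polyfit(q[:,1],q[:,0],1) for q in(T,B)])
s=dict(np.load("side0.npz"));print("rail pts")
for n,cc in(("top",c),("side",s)):
    M=masks(cc)
    P=deproj(cc,M["yellow"]);P=P[(P[:,2]>.055)&(P[:,2]<.07)&(P[:,0]<.66)&(P[:,0]>.5)]
    q=np.polyfit(P[:,1],P[:,0],1);print(n,"rail",q,np.arctan(q[0]))
    P=deproj(cc,M["blue"]);
    R=P[(P[:,1]<.12)&(P[:,1]>.06)&(P[:,0]<.6)];S=P[(P[:,1]<-.2)&(P[:,1]>-.26)]
    for a in(R,S):
        a=a[np.abs(a[:,2]-np.percentile(a[:,2],98))<.02] if len(a) else a
        print(len(a),a.min(0).round(4),a.max(0).round(4),a.mean(0).round(4),np.polyfit(a[:,0],a[:,1],1))
```

```text
far [0.5767 0.1627 0.014 ] [ 0.572  -0.2338  0.014 ] 0.68
near [0.4806 0.1628 0.014 ] [ 0.4779 -0.2261  0.014 ] 0.4
hinge [0.6435 0.1675 0.064 ]
mid fit x=ay+b [0.0132858  0.52581191] width 0.0997967384848596 [array([0.01424858, 0.5754938 ]), array([0.01230799, 0.47612813])]
rail pts
top rail [0.32558442 0.58688671] 0.3147603919614435
33 [0.4947 0.0887 0.057 ] [0.5611 0.0925 0.066 ] [0.5261 0.091  0.0616] [-0.01209492  0.09733063]
151 [ 0.4746 -0.2432  0.0383] [ 0.5737 -0.2322  0.0518] [ 0.5231 -0.2376  0.0448] [-0.0232905  -0.22544643]
side rail [0.3305298  0.58470526] 0.31922525524907014
107 [0.4939 0.0894 0.0429] [0.562  0.0983 0.0664] [0.5296 0.0938 0.0528] [-0.0150892   0.10180967]
162 [ 0.4733 -0.2449  0.0283] [ 0.5719 -0.2263  0.0508] [ 0.5222 -0.2339  0.0391] [-0.02620183 -0.22021764]
```

Chute frame, from the hinge, rail line, walls and stop together: origin is about (0.5255, -0.0665), yaw -0.0135 rad. The rail comes out at 0.303 rad to the chute, as it should when shut. The rack's rear face is at about chute y = +160 mm.

Plan: keep the gripper open (117 mm over the backs) with its y axis along chute x. The far finger pushes the rail and the near finger pushes the plate. I'll travel over first.

```bash
python3 -m pendant '[{"dp":[0.95,-0.5,0],"rotation":[0,0,-0.07],"jaw":1},{"dp":[0.95,-0.5,0],"rotation":[0,0,-0.07],"jaw":1},{"dp":[0.95,-0.5,0],"rotation":[0,0,-0.07],"jaw":1},{"dp":[0.95,-0.5,0],"rotation":[0,0,-0.07],"jaw":1},{"dp":[0.95,-0.5,0],"rotation":[0,0,-0.07],"jaw":1}]'
python3 -m pendant '[{"dp":[1,-0.2,0],"rotation":[0,0,-0.07],"jaw":1},{"dp":[1,-0.2,0],"rotation":[0,0,-0.07],"jaw":1},{"dp":[1,-0.2,0],"rotation":[0,0,-0.07],"jaw":1},{"dp":[1,-0.2,0],"rotation":[0,0,-0.07],"jaw":1},{"dp":[1,-0.2,0],"rotation":[0,0,-0.07],"jaw":1}]'
python3 -m pendant '[{"dp":[1,0.3,0],"rotation":[0,0,-0.0556],"jaw":1},{"dp":[1,0.3,0],"rotation":[0,0,-0.0556],"jaw":1},{"dp":[1,0.3,0],"rotation":[0,0,-0.0556],"jaw":1},{"dp":[1,0.3,0],"rotation":[0,0,-0.0556],"jaw":1},{"dp":[1,0.3,0],"rotation":[0,0,-0.0556],"jaw":1}]'
cat > st.py <<'E'
from bench import r
import numpy as np
from scipy.spatial.transform import Rotation as R
s=r.read_state();Q=R.from_quat(s["eef_rot"]).as_matrix();O=np.array([.5255,-.0665,0]);C=R.from_euler('z',-.0135).as_matrix()
def go(x,y,z): print("dp to",(x,y,z),(Q.T@(O+C@np.array([x,y,z])-s["ee_pos"])/.15).round(3))
print("t",s["time"],"world",s["ee_pos"].round(4),"chute mm",(C.T@(s["ee_pos"]-O)*1e3).round(1),"yaw err of tool y deg",np.degrees(np.arctan2(Q[1,1],Q[0,1])+.0135).round(2),"zaxis",Q[:,2].round(3),"F",(C.T@s["ft_force"]).round(2),"q7",s["joint_positions"].round(2))
E
python3 -c "
from st import *
go(.0135,.18,.22)"
```

```text
time: 0.72
ee_pos: [0.3114, -0.4755, 0.2224]
eef_rot: [0.928, 0.374, -0.0, 0.0]
ft_force: [0.6, -0.3, -0.5]
width: 0.0871
grip_force: 0.0
time: 1.35
ee_pos: [0.398, -0.3508, 0.2224]
eef_rot: [0.824, 0.566, -0.0, -0.0]
ft_force: [-0.4, -0.1, 0.7]
width: 0.087
grip_force: 0.0
time: 1.98
ee_pos: [0.4937, -0.2268, 0.2223]
eef_rot: [0.713, 0.701, -0.0, -0.0]
ft_force: [-0.0, -0.9, -0.6]
width: 0.0873
grip_force: 0.0
t 1.975 world [ 0.4937 -0.2268  0.2223] chute mm [ -29.6 -160.7  222.3] yaw err of tool y deg -0.2 zaxis [-0.001 -0.001 -1.   ] F [ 0.   -0.88 -0.59] q7 [ 0.79  0.19 -0.5   1.66  0.09  1.32  0.26]
dp to (0.0135, 0.18, 0.22) [2.272 0.28  0.014]
```

```bash
python3 -m pendant '[{"dp":[1,0.14,0],"rotation":[0,0,-0.0006],"jaw":1},{"dp":[1,0.14,0],"rotation":[0,0,-0.0006],"jaw":1},{"dp":[1,0.14,0],"rotation":[0,0,-0.0006],"jaw":1},{"dp":[1,0.14,0],"rotation":[0,0,-0.0006],"jaw":1}]' >/dev/null
python3 -m pendant '[{"dp":[1,0.14,0],"rotation":[0,0,0],"jaw":1},{"dp":[1,0.14,0],"rotation":[0,0,0],"jaw":1},{"dp":[1,0.14,0],"rotation":[0,0,0],"jaw":1},{"dp":[1,0.14,0],"rotation":[0,0,0],"jaw":1}]' >/dev/null
python3 -m pendant '[{"dp":[0.26,0,0.3],"rotation":[0,0,0],"jaw":1},{"dp":[0.26,0,0.7],"rotation":[0,0,0],"jaw":1},{"dp":[0.26,0,0.7],"rotation":[0,0,0],"jaw":1},{"dp":[0.26,0,0.7],"rotation":[0,0,0],"jaw":1}]'
python3 - <<'E'
from st import *
go(.0135,.18,.03)
from bench import camera
import cv2
for n,(a,b,p,q) in dict(top=(130,270,240,440),side=(120,260,230,430)).items():
    c=camera(n);np.savez(n+"1.npz",**c)
    cv2.imwrite(f"pics/{n}1.png",cv2.resize(c["image"][a:b,p:q],None,fx=3.5,fy=3.5,interpolation=2)[:,:,::-1])
E
```

```text
time: 3.48
ee_pos: [0.5418, 0.1121, 0.1195]
eef_rot: [0.711, 0.703, 0.0, 0.001]
ft_force: [-0.9, -0.2, 0.2]
width: 0.0871
grip_force: 0.0
t 3.475 world [0.5418 0.1121 0.1195] chute mm [ 13.9 178.8 119.5] yaw err of tool y deg 0.06 zaxis [ 0.002 -0.    -1.   ] F [-0.93 -0.17  0.18] q7 [ 0.32  0.34 -0.72  1.75  0.25  1.14 -0.48]
dp to (0.0135, 0.18, 0.03) [ 0.008 -0.004  0.597]
```

View pics/side1.png

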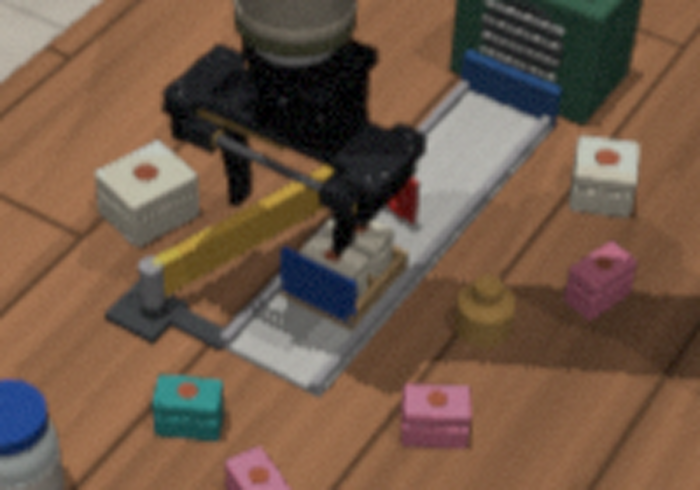

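The side crop shows the open gripper above the rack's rear end, with the tips at about (240,200) and (342,250), both still at z = 120 mm. The rail and plate are untouched. Next I descend behind the plate, inside the rail.

```bash
python3 -m pendant '[{"dp":[0.04,0,0],"rotation":[0,0,0],"jaw":1},{"dp":[0.04,0,0.2],"rotation":[0,0,0],"jaw":1},{"dp":[0.04,0,0.4],"rotation":[0,0,0],"jaw":1},{"dp":[0.04,0,0.59],"rotation":[0,0,0],"jaw":1},{"dp":[0.04,0,0.59],"rotation":[0,0,0],"jaw":1}]' >/dev/null
python3 -c "
from st import *
go(.040,.185,.03)
go(.0495,.185,.03)"
python3 -m pendant '[{"dp":[0,0.03,0],"rotation":[0,0,0],"jaw":1},{"dp":[0,0.06,0],"rotation":[0,0,0],"jaw":1},{"dp":[0,0.09,0],"rotation":[0,0,0],"jaw":1},{"dp":[0,0.12,0],"rotation":[0,0,0],"jaw":1},{"dp":[0,0.15,0],"rotation":[0,0,0],"jaw":1},{"dp":[0,0.18,0],"rotation":[0,0,0],"jaw":1},{"dp":[0,0.18,0],"rotation":[0,0,0],"jaw":1}]'
python3 - <<'E'
from st import *
go(.0495,.185,.03)
from bench import camera
from m import *
for n in("top","side"):
    c=camera(n);P=deproj(c,masks(c)["yellow"]);P=P[(P[:,2]>.055)&(P[:,2]<.07)&(P[:,0]<.68)&(P[:,0]>.5)]
    if len(P)>20:
        q=np.polyfit(P[:,1],P[:,0],1);print(n,len(P),q,"gate",.317-np.arctan(q[0]))
    cv2.imwrite(f"pics/{n}2.png",cv2.resize(c["image"][120:270,230:440],None,fx=3.5,fy=3.5,interpolation=2)[:,:,::-1])
E
```

```text
t 4.2 world [0.5396 0.1201 0.0282] chute mm [ 11.6 186.8  28.2] yaw err of tool y deg 0.26 zaxis [-0.002 -0.    -1.   ] F [0.85 0.2  0.7 ] q7 [ 0.26  0.46 -0.68  1.82  0.34  0.98 -0.56]
dp to (0.04, 0.185, 0.03) [-0.013  0.189 -0.012]
dp to (0.0495, 0.185, 0.03) [-0.013  0.253 -0.013]
time: 5.08
ee_pos: [0.5672, 0.1195, 0.0287]
eef_rot: [0.711, 0.704, -0.001, -0.0]
ft_force: [-3.6, -0.5, 0.5]
width: 0.087
grip_force: 1.8
t 5.075 world [0.5672 0.1195 0.0287] chute mm [ 39.2 186.6  28.7] yaw err of tool y deg 0.22 zaxis [-0.001 -0.    -1.   ] F [-3.58 -0.6   0.52] q7 [ 0.25  0.51 -0.66  1.75  0.36  1.01 -0.56]
dp to (0.0495, 0.185, 0.03) [-0.011  0.068 -0.009]
top 87 [0.23638927 0.60564851] gate 0.08487188314765667
```

View pics/side2.png

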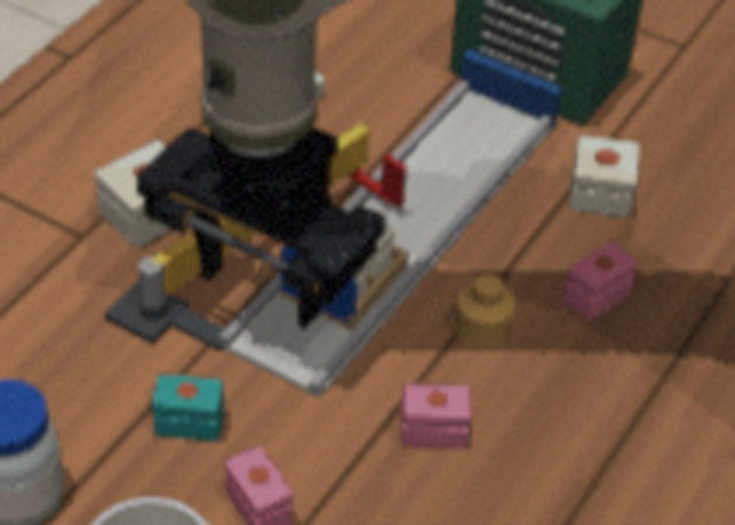

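The rail is on the far finger (3.6 N) and the gate is partly open. The near finger is behind the plate at crop (308,305). I'll continue outward.

```bash
python3 -m pendant '[{"dp":[0,0.03,0],"rotation":[0,0,0],"jaw":1},{"dp":[0,0.05,0],"rotation":[0,0,0],"jaw":1},{"dp":[0,0.07,0],"rotation":[0,0,0],"jaw":1},{"dp":[0,0.07,0],"rotation":[0,0,0],"jaw":1}]' >/dev/null
cat > gate.py <<'E'
from st import *
from bench import camera
from m import *
c=camera("top")
P=deproj(c,masks(c)["yellow"]);P=P[(P[:,2]>.057)&(P[:,2]<.07)&(P[:,0]<.7)&(P[:,0]>.5)]
P=(P-O)@C*1e3
q=np.polyfit(P[:,1],P[:,0],1);print(len(P),"angle",.30-np.arctan(q[0]),"y",P[:,1].min().round(),P[:,1].max().round(),"inner x at y=0",(q[1]-6).round(1))
e=P[P[:,1]<P[:,1].min()+30].mean(0);print("end pts",e.round(1),"angle from hinge",.30-np.arctan2(118-e[0],235-e[1]))
b=deproj(c,masks(c)["red"]);b=(b-O)@C*1e3;b=b[(b[:,2]>40)&(b[:,2]<80)&(abs(b[:,1])<60)&(b[:,0]<130)];print("blade",len(b),b.min(0).round(),b.max(0).round()) if len(b) else 0
b=deproj(c,masks(c)["blue"]);b=(b-O)@C*1e3;b=b[(b[:,2]>45)&(b[:,2]<75)&(b[:,1]>-150)&(abs(b[:,0])<60)&(b[:,1]<220)];print("plate",len(b),b.min(0).round(),b.max(0).round()) if len(b) else 0
E
python3 gate.py
```

```text
t 5.675 world [0.5774 0.1189 0.0286] chute mm [ 49.4 186.1  28.6] yaw err of tool y deg 0.2 zaxis [-0.002 -0.001 -1.   ] F [-5.4  -4.53  1.89] q7 [ 0.24  0.53 -0.65  1.72  0.37  1.02 -0.55]
118 angle 0.2634909398172572 y -13.0 66.0 inner x at y=0 98.8
end pts [104.7   1.3  63.6] angle from hinge 0.2431475447390426
blade 12 [46.  3. 49.] [65.  5. 66.]
```

```bash
python3 -m pendant '[{"dp":[-0.02,0.01,0],"rotation":[0,0,0],"jaw":1},{"dp":[-0.04,0.02,0],"rotation":[0,0,0],"jaw":1},{"dp":[-0.04,0.02,0],"rotation":[0,0,0],"jaw":1},{"dp":[-0.04,0.02,0],"rotation":[0,0,0],"jaw":1}]' >/dev/null
python3 gate.py
```

```text
t 6.225 world [0.58   0.1155 0.029 ] chute mm [ 52.1 182.7  29. ] yaw err of tool y deg 0.36 zaxis [-0.001  0.001 -1.   ] F [-5.95  1.96  0.98] q7 [ 0.25  0.53 -0.65  1.72  0.37  1.02 -0.54]
123 angle 0.3076938747240543 y -13.0 66.0 inner x at y=0 110.1
end pts [115.9   0.6  63.3] angle from hinge 0.2908557949565491
blade 12 [57.  0. 50.] [78.  2. 69.]
plate 1 [-32. 158.  59.] [-32. 158.  59.]
```

The gate is at about 0.31 rad, held with 6 N, and the y force was only friction. Now the push, in -y.

```bash
python3 -m pendant '[{"dp":[-0.05,0,0],"rotation":[0,0,0],"jaw":1},{"dp":[-0.09,0,0],"rotation":[0,0,0],"jaw":1},{"dp":[-0.13,0,0],"rotation":[0,0,0],"jaw":1},{"dp":[-0.17,0,0],"rotation":[0,0,0],"jaw":1},{"dp":[-0.22,0,0],"rotation":[0,0,0],"jaw":1},{"dp":[-0.27,0,0],"rotation":[0,0,0],"jaw":1},{"dp":[-0.32,0,0],"rotation":[0,0,0],"jaw":1},{"dp":[-0.32,0,0],"rotation":[0,0,0],"jaw":1}]' >/dev/null
python3 gate.py
```

```text
t 7.275 world [0.5804 0.0667 0.0292] chute mm [ 53.1 134.   29.2] yaw err of tool y deg 0.3 zaxis [ 0.     0.001 -1.   ] F [-3.85  2.04 -0.05] q7 [ 0.33  0.51 -0.64  1.74  0.35  1.01 -0.46]
105 angle 0.31472864637770137 y -13.0 231.0 inner x at y=0 110.9
end pts [117.1  -4.4  63.8] angle from hinge 0.29617394893540727
plate 2 [-33. 120.  59.] [-32. 121.  65.]
```

```bash
python3 -m pendant '[{"dp":[-0.06,0,0],"rotation":[0,0,0],"jaw":1},{"dp":[-0.12,0,0],"rotation":[0,0,0],"jaw":1},{"dp":[-0.18,0,0],"rotation":[0,0,0],"jaw":1},{"dp":[-0.24,0,0],"rotation":[0,0,0],"jaw":1},{"dp":[-0.3,0,0],"rotation":[0,0,0],"jaw":1},{"dp":[-0.36,0,0],"rotation":[0,0,0],"jaw":1},{"dp":[-0.42,0,0],"rotation":[0,0,0],"jaw":1},{"dp":[-0.46,0,0],"rotation":[0,0,0],"jaw":1}]' >/dev/null
python3 gate.py; python3 -c "
from bench import camera;import cv2
c=camera('side');cv2.imwrite('pics/side3.png',cv2.resize(c['image'][100:250,270:470],None,fx=3.5,fy=3.5,interpolation=2)[:,:,::-1])"
```

```text
t 8.325 world [ 0.5801 -0.0024  0.0292] chute mm [53.7 64.8 29.2] yaw err of tool y deg 0.29 zaxis [ 0.001  0.001 -1.   ] F [-2.12  5.22  1.09] q7 [ 0.44  0.5  -0.63  1.75  0.34  1.   -0.33]
200 angle 0.30929779598751883 y 101.0 228.0 inner x at y=0 109.4
end pts [114.5 115.2  63.3] angle from hinge 0.27066426715024655
plate 1 [-31.  52.  51.] [-31.  52.  51.]
```

View pics/side3.png

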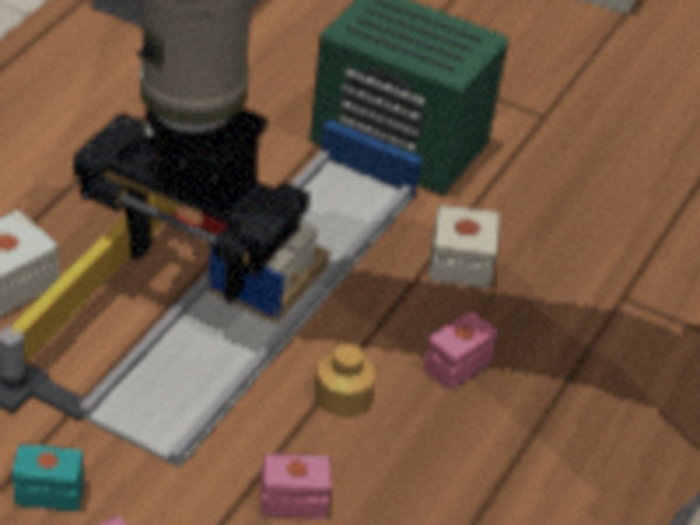

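The rack is mid-gate, pushed squarely with both moulds standing. The rail is held, and the blade is clear behind the gripper near crop (195,215). I'll finish the push.

```bash
python3 -m pendant '[{"dp":[-0.07,0,0],"rotation":[0,0,0],"jaw":1},{"dp":[-0.14,0,0],"rotation":[0,0,0],"jaw":1},{"dp":[-0.21,0,0],"rotation":[0,0,0],"jaw":1},{"dp":[-0.28,0,0],"rotation":[0,0,0],"jaw":1},{"dp":[-0.35,0,0],"rotation":[0,0,0],"jaw":1},{"dp":[-0.42,0,0],"rotation":[0,0,0],"jaw":1},{"dp":[-0.48,0,0],"rotation":[0,0,0],"jaw":1},{"dp":[-0.51,0,0],"rotation":[0,0,0],"jaw":1}]' >/dev/null
python3 gate.py
```

```text
t 9.425 world [ 0.5793 -0.0799  0.0291] chute mm [ 53.9 -12.7  29.1] yaw err of tool y deg 0.23 zaxis [ 0.  0. -1.] F [-1.21  5.78  0.14] q7 [ 0.55  0.5  -0.61  1.74  0.33  1.   -0.19]
308 angle 0.3102393315610488 y 20.0 226.0 inner x at y=0 109.4
end pts [115.4  35.4  63.5] angle from hinge 0.28699137710884687
plate 2 [-30. -26.  51.] [-29. -25.  59.]
```

```bash
python3 -m pendant '[{"dp":[0.03,0,0],"rotation":[0,0,0],"jaw":1},{"dp":[0.05,0,0],"rotation":[0,0,0],"jaw":1},{"dp":[0.05,0,-0.1],"rotation":[0,0,0],"jaw":1},{"dp":[0.05,0,-0.4],"rotation":[0,0,0],"jaw":1},{"dp":[0.05,0,-0.8],"rotation":[0,0,0],"jaw":1},{"dp":[0.05,0,-1],"rotation":[0,0,0],"jaw":1},{"dp":[0.05,0,-1],"rotation":[0,0,0],"jaw":1},{"dp":[0.05,0,-1],"rotation":[0,0,0],"jaw":1}]'
python3 -m pendant '[{"dp":[1,0,-0.3],"rotation":[0,0,0],"jaw":1},{"dp":[1,0,-0.3],"rotation":[0,0,0],"jaw":1},{"dp":[1,0,-0.3],"rotation":[0,0,0],"jaw":1},{"dp":[1,0,-0.3],"rotation":[0,0,0],"jaw":1},{"dp":[1,0,-0.3],"rotation":[0,0,0],"jaw":1}]' >/dev/null
python3 gate.py; python3 -c "
from bench import camera;import cv2
c=camera('side');cv2.imwrite('pics/side4.png',cv2.resize(c['image'][90:250,250:470],None,fx=3.5,fy=3.5,interpolation=2)[:,:,::-1])"
```

```text
time: 10.48
ee_pos: [0.579, -0.0722, 0.179]
eef_rot: [0.71, 0.704, -0.0, 0.0]
ft_force: [-1.1, -0.6, 0.3]
width: 0.0868
grip_force: 0.0
t 11.1 world [0.5803 0.0767 0.2229] chute mm [ 52.8 143.9 222.9] yaw err of tool y deg 0.21 zaxis [-0.002 -0.001 -1.   ] F [-0.15 -1.42 -0.31] q7 [ 0.38  0.33 -0.74  1.54  0.22  1.36 -0.38]
85 angle -0.002764120627909983 y 179.0 231.0 inner x at y=0 33.1
end pts [ 99.6 193.9  63.6] angle from hinge -0.1204172104624821
```

View pics/side4.png

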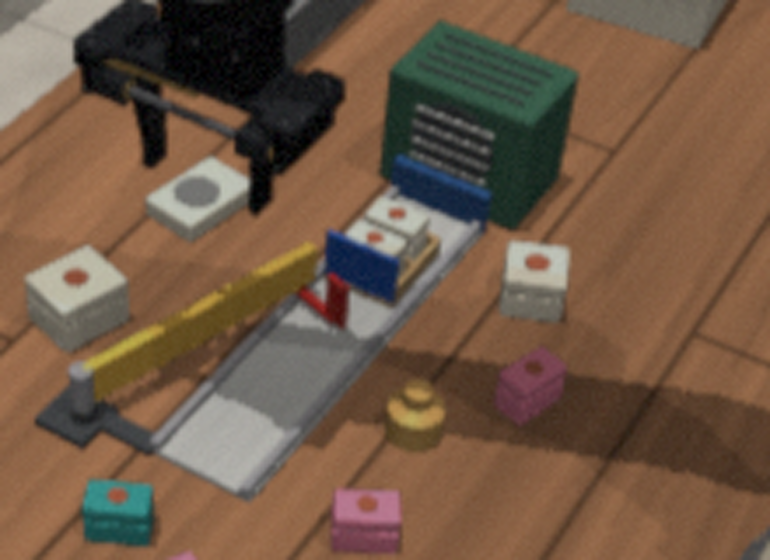

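The rack stands past the shut blade (crop (338,300)), level, with both moulds upright. The arm is clear of everything, so I'm handing in.

```bash
python3 -c "
from bench import r
print(r.close_job())"
```

```text
the job is handed in; nothing more can be done
None
```

I pushed the rack fully past the gate to about chute y = -67 mm with both moulds standing, the gate shut behind it, and handed the job in after about 11 s; no verdict came back.

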